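# Weigh a parts canister on the spring hook scale

## Task

Weigh the parts canister with the blue lid on the spring hook scale. First pull the scale's red maximum pointer up to zero by its knob and let go of it; then hang the canister by its wire bail in the hook's saddle and let it down slowly until the spring carries all of it before you let go, so that the scale neither jerks nor is pushed too far and the red pointer ends up at the true load, level with the black needle. Leave the canister hanging free and still, and leave the green-lidded canister, the yellow screwdriver and the multimeter where they are.

Things in the scene. Friction and masses are not known exactly. Their poses are not given: they have to be found in the camera images.
- scale_stand: Column spring scale bolted to the bench, fixed, 125x120 mm base plate 12 mm thick, grey housing 46 mm deep, 74 mm wide, top at 230 mm. Origin: on the bench under the column; its -x axis points out of the front face (20 mm in front of the origin), the way the hook points; z up. A white plate on the front has a mark every 5 mm.
- hook_load (a joint): How far the sprung hook is pulled down, in m: 0 unloaded (upper stop), 0.054 lower stop. Spring about 220 N/m (1 N moves it about 4.5 mm, after the first 0.9 N), lightly damped: loaded suddenly it bounces for a second or two. Faster than 0.1 m/s is a jerk. It carries a black needle.
- hook_saddle (a point): Lowest point of the hook's upper surface, where the bail must rest; moves with the hook. 169.5 mm above the bench unloaded, 90 mm in front of the stand's origin. The hook is a 9 mm round steel bar that comes out of the column along the stand's -x, dips 9 mm at the saddle and turns up again at its tip. The bar's underside is 9 mm below this point. Axes as the stand's.
- hook_tip (a point): Topmost point of the hook's upturned tip: 18 mm in front of hook_saddle (the bar's foremost side 22.5 mm in front of it) and 16 mm above it; moves with the hook. The bail must pass over it. Axes as the stand's.
- max_pointer (a joint): How far down the red maximum pointer stands, in m: 0 at zero (top, against the black needle's lug of the unloaded hook), up to 0.054. It stays where it is left (0.5 N friction); the hook's lug pushes it down as the load grows, and it does not come back by itself.
- max_knob (a point): Centre of the red knob, 18 mm across, 22 mm tall, on the 6 mm stem of the red pointer, standing above the housing top, 27 mm towards the stand's +y from its origin; 305 mm above the bench with the pointer at zero, lower by the joint value. Pinch it from above and lift straight up to zero.
- red_mark (a point): Upper edge of the red pointer on the scale plate (axes as the stand's).
- live_needle (a point): Lower edge of the black lug beside the needle, which shows the present load; red_mark is 0.3 mm below it when the red pointer agrees with the load, more when the red pointer stands too low (axes as the stand's).
- canister_blue: The canister to weigh: aluminium parts canister with blue screw lid, 68 mm across, lid top 50 mm above its underside; content and so weight unknown (0.25 to 0.98 kg). Origin: centre of its underside, z up. A rigid 7 mm wire bail stands over the lid in its y-z plane: posts at y = +-24 mm up to 84 mm, then rising to a peak in the middle. A blue finger tab stands on a short neck on the peak.
- canister_blue_tab (a point): Point to grip in the blue finger tab, 115 mm above the canister's underside; the tab is 20 mm (x) by 12 mm (y), from 102 to 128 mm above the underside. Grip it across its y faces. Axes as the canister's.
- canister_blue_eye (a point): Underside of the bail's peak, 90.5 mm above the canister's underside: it rests on hook_saddle when hung. The opening under it is 40 mm tall (down to the lid) and 41 mm wide and faces along the canister's x; either x direction may face the column. Axes as the canister's.
- canister_green: The same canister with a green lid and tab: not to be weighed.
- yellow_driver: Yellow-handled screwdriver lying on the bench, 193 mm long.
- multimeter: Yellow multimeter lying on the bench, 175x86 mm.
There are look-alikes about, which are no part of the job. Leave any orange or pink look-alike of the canister_blue alone.

How it is judged:
On the way, in this order (a step that is already met when the one before it is completed fails the run):
1. the red pointer is at zero (within 3 mm) and its knob let go, the hook still unloaded (value of joint max_pointer below 0.003 m and value of joint hook_load below 0.002 m and contact force between the fingers and scale_stand below 0.1 N), for 0.2 s.
2. the blue canister hangs from the hook, let go and settled (distance between canister_blue_eye and hook_saddle below 0.01 m and value of joint hook_load above 0.004 m and contact force between the fingers and canister_blue below 0.1 N and velocity of joint hook_load between -0.01 and 0.01 m/s), for 0.5 s.
At the end, for the whole second after the job is handed in: The blue-lidded canister hangs free by its bail in the hook's saddle (within 10 mm), upright within 0.15 rad, clear of the bench, at rest (below 0.03 m/s, hook below 0.01 m/s), and the red maximum pointer stands no more than 3 mm below the black needle (distance between canister_blue_eye and hook_saddle below 0.01 m and height (world z) of canister_blue above 0.012 m and angle between canister_blue's own z axis and vertical below 0.15 rad and value of joint hook_load above 0.004 m and z of red_mark in the frame of live_needle above -0.003 m and linear speed of canister_blue below 0.03 m/s and velocity of joint hook_load between -0.01 and 0.01 m/s); the robot touches nothing.
It fails at once if the hook is jerked: it moves faster than 0.1 m/s, down or up (load dropped on it, or the spring let fly) (velocity of joint hook_load above 0.1 m/s or velocity of joint hook_load below -0.1 m/s).
It fails at once if the scale is pushed down to its end (hook more than 50 mm down) (value of joint hook_load above 0.05 m).
It fails at once if the canister is forced against the scale with more than 20 N (contact force between canister_blue and scale_stand above 20 N).
It fails at once if the green canister, the screwdriver or the multimeter is moved by more than 30 mm (distance of any of canister_green, yellow_driver, multimeter from where it was at the start of the episode above 0.03 m).
It also fails if it takes over 61 s, if anything falls off the work surface, if the arm or the gripper's body presses on something with over 40 N, if the wrist force passes 120 N, or if a joint passes its speed limit or range.

## Robot

A 6-joint arm with a two-finger parallel gripper is mounted at the origin on a cart in front of the work surface, level with it; the furniture and walls round the work are solid. World frame = base frame: x ahead of the robot, y to its left, z up, the work surface at z = 0. Lengths are in m, angles in rad, forces in N, time in s.
With the tool pointing down it reaches from about 0.275 to 0.725 m from the base axis. Payload 5.6 kg.
Tool frame: the origin (TCP) lies on the centre line of the jaws, within the pads' length; the fingertips stand 19 mm ahead of it and the grasp point (between the pads) is the TCP; z points along the fingers, y is the line along which they close (so a half turn about z gives the same grasp; the last joint's range is limited). The gripper opens to 85 mm and grips with 20 to 120 N. Pads are 22 mm wide; open, the fingers measure 114 mm over their backs; the gripper's body (76 mm by 85 mm) begins 54 mm behind the grasp point. The pads swing forward as they close: fully open they stand 13 mm farther back than shut.
Start: joints at [-0.988, 0.255, 0.108, 0, -1.424, -0.285], TCP at [0.161, -0.526, 0.228] pointing down, gripper open.
Joint ranges: [-2.95, 2.95], [-1.21, 1.97], [-1.09, 1.5], [-2.87, 1.71], [-2.94, -0.07], [-3.05, 3.05]. Speed limits (rad/s): [2.57, 2.57, 3.14, 3.14, 3.14, 3.14].

## Interface

Orientations are given as a 3x3 rotation matrix whose columns are the frame's x, y, z axes.
In Python, from station import r, cams gives the robot as it stands. The module is installed in compiled form; this text tells all that it offers.
- The arm moves only by the tool jog_arm, never from a script. Its argument "steps" is a list of rows, each a list of 7 numbers: the shift along the tool's x, y, z in a scale on which 1.0 is 600 mm, then the turn, a rotation vector about the tool's x, y, z in shares of 90 degrees (1.0 is 90 degrees), then the finger opening in m, from 0 to 0.0854. In form: [[x, y, z, ax, ay, az, jaw], ...]. A call has 1 to 12 rows; each row is the pose to reach, as a shift and turn from the pose commanded when the call began, along the tool's axes at that moment; what a row does not reach only later rows make up. A row lasts 1/8 s, in which the tool goes at most 62.5 mm and 10.7 degrees, less where a joint would pass 70% of its speed; a pose out of reach is approached as far as the arm can. Shift and turn numbers lie between -1 and 1, and a call with a number outside is refused. A call with a gripper value outside its range is refused whole. The fingers move at their own pace and stop on an object; "newtons" is the grip in N (left out, the last holds). Time passes only in rows, so rows that repeat a pose let the fingers close. It gives the time, the measured TCP pose, the force, the opening and the grip force at its end, in the units of the state.
- r.observe(): the state, without advancing time (a new reading comes with each control period).
- cams.camera(name): name is "scene" or "top" or "wrist"; returns a dict with "img" (384x512x3 uint8, red, green, blue), "camera_matrix" (3x3 intrinsics, pixels), "dist" ([k1, k2, p1, p2, k3] as OpenCV has them; the pictures are not rectified), "eye" and "attitude" of the camera in the world. Camera axes: x right, y up, looking along -z (the intrinsics and any distortion apply to the point x, -y, -z); pixel columns grow to the right and rows downward; lengths in m; the calibration is good to about 2 mm. A picture is of the moment at which its call begins. There is no depth.
- r.sign_off(): hands the job in; it is judged then, once.
The state is a dict: "t": time; "joints": joint angles; "dq": joint speeds; "effort": joint torques, N m; "tcp_pos": TCP position; "eef_rot": TCP orientation; "force": force on the tool from outside, world axes, zero at the start; "torque": the same for the moment, N m; "finger_gap": opening from 0.0 (shut) to 1.0 (fully open); "grip_force": force on a finger pad.
Only numpy, scipy, OpenCV 4.12 (cv2) and the standard library are available. Lean on these libraries where they do the work, as an engineer would, in place of code of your own. Each camera call takes 0.05 s, during which the arm holds its last target. There are 200 camera calls.

## Working session

There is one attempt and no reset: what is moved stays moved. The work goes in short steps, Python scripts to look and compute and a tool call to move; the robot and the scene stay as the last step left them, time stands still between calls to the robot, and variables do not carry over. Pictures are saved under pics/ and viewed, at most 10 in all, crops included, and the job is handed in when it is done.

Besides the shell and the picture viewer there is one more tool, called as name(argument=value, ...) on one line, values as JSON. jog_arm: Moves the arm, as the interface text tells. Its arguments: {"type":"object","properties":{"steps":{"type":"array","items":{"type":"array","items":{"type":"number"}}},"newtons":{"type":"number"}},"required":["steps"]}

```bash
mkdir -p pics; cat > h.py <<'E'
import numpy as np, cv2
from station import r, cams
def shot(n):
    c=cams.camera(n); return c
def ray(c,u,v):
    K=np.array(c["camera_matrix"]);d=np.array(c["dist"])
    p=cv2.undistortPoints(np.array([[[u,v]]],float),K,d)[0,0]
    w=np.array(c["attitude"])@np.array([p[0],-p[1],-1.0]); return np.array(c["eye"]),w/np.linalg.norm(w)
def onz(c,u,v,z):
    e,w=ray(c,u,v); return e+w*(z-e[2])/w[2]
def proj(c,P):
    q=np.array(c["attitude"]).T@(np.array(P,float)-c["eye"]); 
    return cv2.projectPoints(np.array([[q[0],-q[1],-q[2]]]),np.zeros(3),np.zeros(3),np.array(c["camera_matrix"]),np.array(c["dist"]))[0].ravel()
def tri(a,b):
    A=np.zeros((3,3));y=np.zeros(3)
    for e,w in (a,b):
        M=np.eye(3)-np.outer(w,w);A+=M;y+=M@e
    x=np.linalg.solve(A,y); return x,[np.linalg.norm((np.eye(3)-np.outer(w,w))@(x-e)) for e,w in (a,b)]
def mask(c,lo,hi):
    return cv2.inRange(cv2.cvtColor(c["img"],cv2.COLOR_RGB2HSV),np.array(lo),np.array(hi))
def blobs(m,amin=15):
    n,l,s,ce=cv2.connectedComponentsWithStats(m); return [(s[i].tolist(),ce[i].round(1).tolist()) for i in range(1,n) if s[i][4]>=amin]
E
python3 - <<'E'
from h import *
import pickle
o=r.observe();print(o["t"],o["tcp_pos"],np.round(o["eef_rot"],3).tolist(),o["finger_gap"])
cs={n:shot(n) for n in("scene","top")}
pickle.dump(cs,open("c0.pkl","wb"))
for n,c in cs.items():
    cv2.imwrite(f"pics/{n}0.png",cv2.resize(c["img"][:,:,::-1],(800,600),interpolation=cv2.INTER_CUBIC))
    print(n,np.round(c["eye"],3),np.round(c["attitude"],3).tolist())
    print("blue",blobs(mask(c,(100,110,50),(125,255,255)))); print("red",blobs(mask(c,(0,150,80),(6,255,255))|mask(c,(174,150,80),(180,255,255))))
E
```

```text
0.0 [ 0.16130856 -0.52528719  0.22689841] [[-0.956, -0.293, -0.001], [-0.293, 0.956, 0.002], [0.0, 0.002, -1.0]] 1.0035077855812358
scene [-0.355 -0.768  1.314] [[0.585, 0.582, -0.565], [-0.811, 0.408, -0.42], [-0.014, 0.704, 0.71]]
blue [([86, 202, 13, 10, 49], [91.7, 206.2])]
red [([197, 104, 7, 8, 38], [200.2, 108.1]), ([206, 128, 5, 8, 29], [208.3, 131.3]), ([246, 149, 15, 6, 44], [252.9, 151.6]), ([405, 167, 18, 20, 298], [413.5, 176.2]), ([392, 199, 22, 22, 192], [400.5, 211.7]), ([421, 221, 23, 17, 97], [432.3, 229.0]), ([417, 250, 10, 4, 30], [421.3, 251.4])]
top [ 0.443 -0.129  1.564] [[0.02, 0.998, -0.055], [-1.0, 0.02, 0.0], [0.001, 0.054, 0.999]]
blue [([463, 159, 15, 24, 210], [470.8, 171.7]), ([94, 163, 10, 8, 32], [98.8, 166.4]), ([299, 187, 20, 20, 247], [308.5, 196.4]), ([149, 266, 8, 3, 17], [153.2, 267.1]), ([131, 270, 9, 4, 21], [134.6, 271.9])]
red [([371, 61, 30, 34, 594], [386.0, 77.3]), ([356, 74, 27, 34, 321], [367.4, 93.0]), ([75, 82, 9, 9, 57], [79.0, 86.6]), ([162, 84, 14, 40, 166], [167.0, 103.1]), ([168, 89, 21, 37, 163], [179.7, 108.2]), ([403, 90, 13, 6, 49], [409.1, 93.0]), ([424, 117, 16, 6, 17], [431.9, 119.4]), ([400, 123, 9, 6, 27], [403.7, 125.2]), ([142, 150, 8, 8, 42], [145.5, 153.3]), ([391, 189, 9, 17, 49], [395.1, 196.3])]
```

View pics/scene0.png

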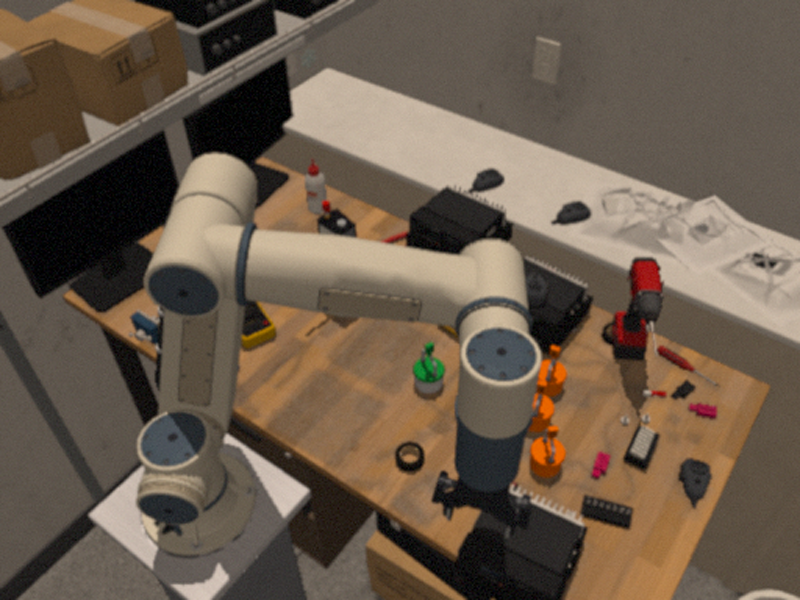

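View pics/top0.png

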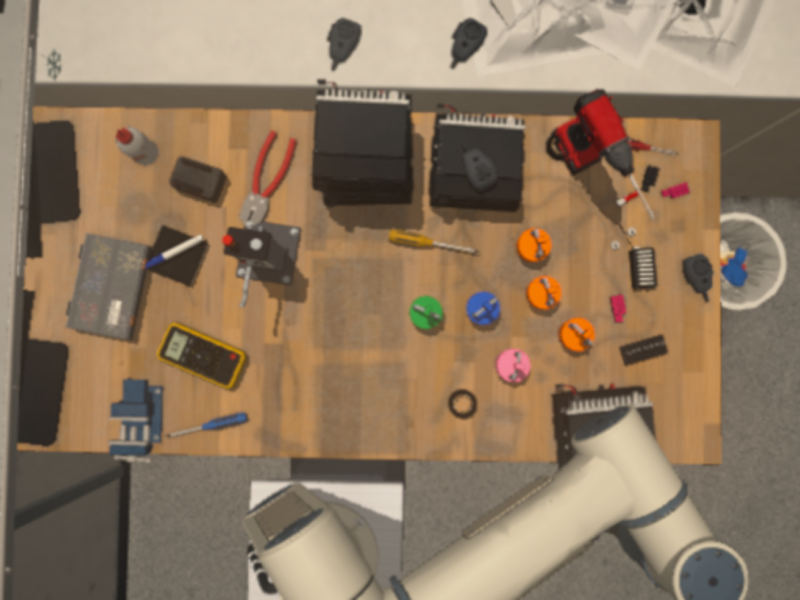

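The scene view has the stand at about (335,220), with its red knob at (325,207), and the arm hides the blue canister. In the top view (800 px):
- The stand is at (262,250), its knob at (228,240), and its hook points down to (245,300).
- Canisters: green (427,313), blue (484,309), orange (534,246), (544,293) and (577,335), pink (513,366). Only (484,309) has a blue lid, so it fits. I'll confirm it in a crop.

```bash
python3 - <<'E'
from h import *
import pickle
cs=pickle.load(open("c0.pkl","rb"));t=cs["top"];s=cs["scene"]
print("knob",tri(ray(t,145.5,153.3),ray(s,208.3,131.3)))
print("lid@50",onz(t,308.5,196.4,.05))
i=t["img"][:,:,::-1]
a=cv2.resize(i[170:225,255:345],None,fx=8.8,fy=8.8,interpolation=cv2.INTER_CUBIC)
cv2.imwrite("pics/cb.png",a)
b=cv2.resize(i[130:210,130:210],(600,600),interpolation=cv2.INTER_CUBIC)
cv2.imwrite("pics/cst.png",b)
E
```

```text
knob (array([0.62007852, 0.1615676 , 0.26266662]), [np.float64(0.0007557251311254296), np.float64(0.0007557251311254779)])
lid@50 [ 0.5203416 -0.3158297  0.05     ]
```

View pics/cb.png

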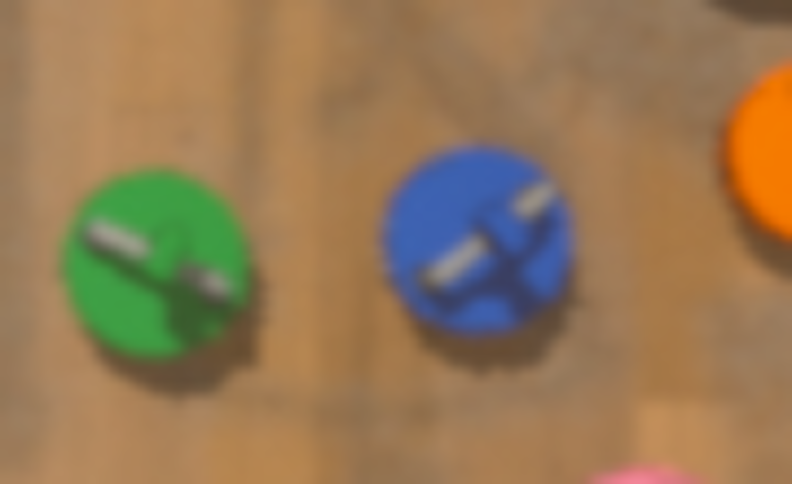

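View pics/cst.png

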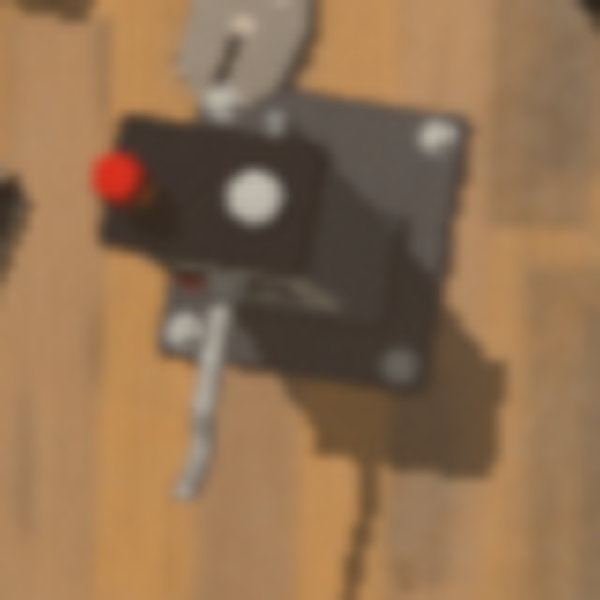

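The crop confirms the blue-lidded canister, with its bail running from lower left (425,285) to upper right (550,190). In the stand crop, the knob is at (118,178), the hook tip at (185,490), and the base edges tilt about 8.5°. The knob triangulates to z≈0.263, so the pointer is about 42 mm down, which is plausible.

```bash
cat >> h.py <<'E'
def rel(P,yang=None):
    o=r.observe();R=np.array(o["eef_rot"]);d=R.T@(np.array(P)-o["tcp_pos"])
    ya=np.degrees(np.arctan2(R[1,1],R[0,1]))
    print("t",round(o["t"],2),"tcp",np.round(o["tcp_pos"],4),"yang",round(ya,1),"tilt",np.round(R[:2,2],4),"gap",round(o["finger_gap"],3),"j",np.round(o["joints"],2))
    print("tool shift mm",np.round(d*1000,1), "az", None if yang is None else round(ya-yang,1))
def hsvprint(c,u,v): print(cv2.cvtColor(c["img"],cv2.COLOR_RGB2HSV)[v,u])
E
python3 - <<'E'
from h import *
import pickle
t=pickle.load(open("c0.pkl","rb"))["top"]
P=lambda x,y,z:onz(t,130+x/7.5,130+y/7.5,z)
print("tip",P(185,490,.183)); print("root",P(222,310,.17))
c=[P(120,115,.23),P(325,155,.23),P(300,275,.23),P(103,245,.23)]
print("housing",np.round(c,3),np.mean(c,0))
b=[P(468,122,.012),P(422,390,.012),P(160,350,.012)];print("base",np.round(b,3),"centre",(b[0]+b[2])/2)
for q in ((292,95),(425,285),(550,190)):pass
C=lambda x,y,z:onz(t,255+x/8.8,170+y/8.8,z)
a,b=C(425,285,.086),C(555,190,.086);print("bail",a,b,np.degrees(np.arctan2(*(b-a)[1::-1])),(a+b)/2,np.linalg.norm(a-b))
rel((.62,.1616,.36),81.5)
E
```

```text
tip [0.50758596 0.14909082 0.183     ]
root [0.57938837 0.1393441  0.17      ]
housing [[0.647 0.169 0.23 ]
 [0.633 0.091 0.23 ]
 [0.587 0.099 0.23 ]
 [0.597 0.174 0.23 ]] [0.61611318 0.13296609 0.23      ]
base [[0.68  0.064 0.012]
 [0.561 0.081 0.012]
 [0.577 0.196 0.012]] centre [0.62825157 0.13025388 0.012     ]
bail [ 0.49950747 -0.29540136  0.086     ] [ 0.53414768 -0.34108307  0.086     ] -52.827140132323215 [ 0.51682757 -0.31824221  0.086     ] 0.05733029766460577
t 0.1 tcp [ 0.1613 -0.5253  0.227 ] yang 107.1 tilt [-0.0005  0.0016] gap 0.998 j [-0.99  0.26  0.11 -0.   -1.42 -0.28]
tool shift mm [-640.   522.4 -132.1] az 25.6
```

Units first: shifts go in shares of 600 mm and turns go in shares of 90 degrees. So -0.53 m / 0.6 = -0.8833, -0.132 m / 0.6 = -0.22, 25.6 degrees / 90 = 0.2844.

jog_arm(steps=[[0,0,-0.1,0,0,0,0.05],[-0.0667,0.0583,-0.2,0,0,0,0.05],[-0.15,0.125,-0.22,0,0,0.0333,0.05],[-0.2333,0.1917,-0.22,0,0,0.0667,0.05],[-0.3167,0.2583,-0.22,0,0,0.1,0.05],[-0.4,0.325,-0.22,0,0,0.1333,0.05],[-0.4833,0.3917,-0.22,0,0,0.1667,0.05],[-0.5667,0.4583,-0.22,0,0,0.2,0.05],[-0.65,0.525,-0.22,0,0,0.2222,0.05],[-0.7333,0.5917,-0.22,0,0,0.2444,0.05],[-0.8167,0.6667,-0.22,0,0,0.2667,0.05],[-0.8833,0.7167,-0.22,0,0,0.2844,0.05]])

```text
t: 1.6
tcp_pos: [0.5314, 0.0267, 0.3597]
eef_rot: [[-0.989, 0.149, -0.0], [0.149, 0.989, -0.0], [0.0, -0.0, -1.0]]
force: [1.0, -1.5, -0.3]
finger_gap: 0.585
grip_force: 0.0
```

```bash
python3 - <<'E'
from h import *
rel((.62,.1616,.36),81.5)
E
```

```text
t 1.6 tcp [0.5314 0.0267 0.3597] yang 81.4 tilt [-0.0002 -0.    ] gap 0.585 j [ 0.34  0.22  0.4  -0.   -1.74 -2.06]
tool shift mm [-67.5 146.5  -0.3] az -0.1
```

Converted, 0.1465 m / 0.6 = 0.2442, 0.13 m / 0.6 = 0.2167.

jog_arm(steps=[[-0.0383,0.0833,0,0,0,0,0.05],[-0.0767,0.1667,0,0,0,0,0.05],[-0.1,0.2167,0,0,0,0,0.05],[-0.1125,0.2442,0,0,0,0,0.05],[-0.1125,0.2442,0,0,0,0,0.05]])

```text
t: 2.22
tcp_pos: [0.6197, 0.1608, 0.3577]
eef_rot: [[-0.989, 0.147, -0.003], [0.147, 0.989, -0.001], [0.003, -0.001, -1.0]]
force: [0.0, -0.3, -1.0]
finger_gap: 0.58
grip_force: 0.0
```

```bash
python3 - <<'E'
from h import *
rel((.62,.1616,.263),81.5)
w=shot("wrist");print(w["eye"])
red=mask(w,(0,150,60),(6,255,255))|mask(w,(174,150,60),(180,255,255))
print(blobs(red)); print(proj(w,(.62,.1616,.274)))
cv2.imwrite("pics/w1.png",w["img"][:,:,::-1])
E
```

```text
t 2.23 tcp [0.6197 0.1608 0.3577] yang 81.5 tilt [-0.003 -0.001] gap 0.58 j [ 0.5   0.47  0.76 -0.   -1.86 -2.22]
tool shift mm [-0.4  0.9 94.7] az 0.0
[0.5509809  0.17100146 0.50444278]
[([250, 137, 11, 3, 19], [255.2, 137.6]), ([247, 176, 27, 30, 612], [259.7, 190.6]), ([234, 225, 30, 72, 586], [244.2, 259.0]), ([259, 227, 19, 75, 557], [270.5, 263.9]), ([448, 283, 31, 29, 458], [461.4, 294.7])]
[257.82345617 194.84684712]
```

View pics/w1.png

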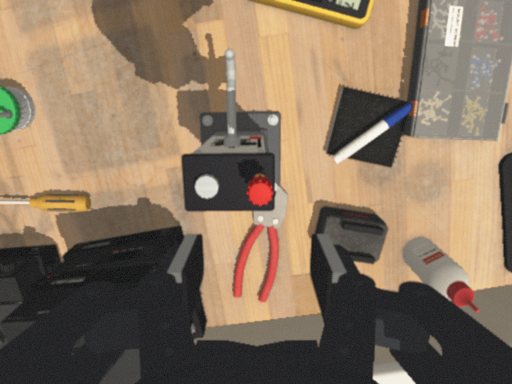

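The wrist view shows the red knob at (260,191), as predicted, and the hook running up to its tip at (230,52). I'll descend, pinch the knob and lift it.

Converted, 0.094 m / 0.6 = 0.1567, 0.08 m / 0.6 = 0.1333.

jog_arm(steps=[[0,0.0017,0.05,0,0,0,0.05],[0,0.0017,0.1,0,0,0,0.05],[0,0.0017,0.1333,0,0,0,0.05],[0,0.0017,0.1567,0,0,0,0.05],[0,0.0017,0.1567,0,0,0,0.05],[0,0.0017,0.1567,0,0,0,0.012],[0,0.0017,0.1567,0,0,0,0.012],[0,0.0017,0.1567,0,0,0,0.012],[0,0.0017,0.1567,0,0,0,0.012],[0,0.0017,0.1567,0,0,0,0.012]], newtons=20)

```text
t: 3.52
tcp_pos: [0.6196, 0.1605, 0.2659]
eef_rot: [[-0.989, 0.149, 0.0], [0.149, 0.989, -0.0], [-0.0, -0.0, -1.0]]
force: [-0.1, 0.5, 1.0]
finger_gap: 0.14
grip_force: 0.3
```

```bash
python3 - <<'E'
from h import *
rel((.62,.1616,.263),81.5)
o=r.observe();print(o["force"],o["grip_force"])
E
```

```text
t 3.52 tcp [0.6196 0.1605 0.2659] yang 81.5 tilt [ 0.0002 -0.0002] gap 0.14 j [ 0.5   0.44  0.47  0.   -1.6  -2.22]
tool shift mm [-0.2  1.2  2.9] az -0.0
[-0.06731054  0.48798747  0.97329045] 0.25259284346248023
```

```bash
python3 - <<'E'
from h import *
w=shot("wrist");s=shot("scene")
a=cv2.resize(w["img"][150:384,120:400,::-1],None,fx=1.6,fy=1.6)
b=cv2.resize(s["img"][90:180,160:250,::-1],(374,374),interpolation=cv2.INTER_CUBIC)
print(a.shape)
k=np.zeros((374,822,3),np.uint8);k[:,:448]=a[:374];k[:,448:]=b
cv2.imwrite("pics/g1.png",k[:,:800])
E
```

```text
(374, 448, 3)
```

View pics/g1.png

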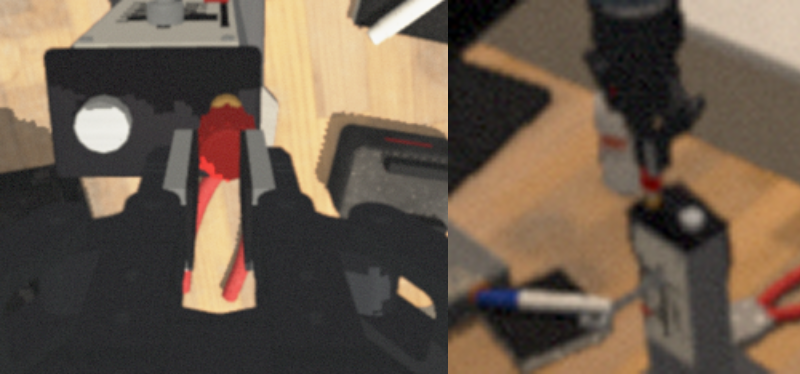

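The pads shut to 12 mm, less than the 18 mm knob, so they didn't get a proper hold. The knob at (225,130) seems to sit below or in front of the pads. I'll measure it again.

```bash
python3 - <<'E'
from h import *
import pickle
cs=pickle.load(open("c0.pkl","rb"));t=cs["top"];s=cs["scene"]
for P in ((.62,.1616,.252),(.62,.1616,.263),(.62,.1616,.274)): print(P,proj(s,P),proj(t,P))
w=shot("wrist");s2=shot("scene")
f=lambda c:blobs(mask(c,(0,150,60),(6,255,255))|mask(c,(174,150,60),(180,255,255)))
print("scene0",[b for b in f(s) if abs(b[1][0]-208)<12]);print("scene now",[b for b in f(s2) if abs(b[1][0]-208)<12])
print("wrist",f(w))
for P in ((.62,.1616,.252),(.62,.1616,.274),(.6196,.1605,.247)): print(P,proj(w,P))
# tips of pads
o=r.observe();print(o["grip_force"],o["force"],o["finger_gap"])
E
```

```text
(0.62, 0.1616, 0.252) [208.3144929  133.67294602] [146.54058834 153.69395187]
(0.62, 0.1616, 0.263) [208.05671506 131.23110814] [145.68065435 153.14525194]
(0.62, 0.1616, 0.274) [207.79670476 128.76705391] [144.80627106 152.58732279]
scene0 [([197, 104, 7, 8, 38], [200.2, 108.1]), ([206, 128, 5, 8, 30], [208.4, 131.4])]
scene now []
wrist [([248, 149, 14, 3, 31], [254.9, 149.6]), ([243, 215, 36, 78, 1372], [257.0, 242.9]), ([458, 285, 21, 10, 39], [467.7, 289.3]), ([470, 289, 13, 6, 15], [475.4, 291.5]), ([260, 303, 14, 35, 220], [266.8, 323.3]), ([235, 320, 4, 13, 42], [236.4, 325.6]), ([491, 324, 21, 31, 471], [503.0, 338.6])]
(0.62, 0.1616, 0.252) [258.91928464 233.28403842]
(0.62, 0.1616, 0.274) [259.28219264 252.43749667]
(0.6196, 0.1605, 0.247) [256.72866322 229.15904095]
0.2524013265792746 [-0.68769508  0.53974429  0.51175873] 0.13975157027980778
```

jog_arm(steps=[[0,0,0,0,0,0,0.006],[0,0,0,0,0,0,0.003],[0,0,0,0,0,0,0.003]], newtons=20)

```text
t: 4.1
tcp_pos: [0.6194, 0.1605, 0.2657]
eef_rot: [[-0.989, 0.148, -0.0], [0.148, 0.989, -0.0], [0.0, -0.0, -1.0]]
force: [-0.1, 0.8, 0.1]
finger_gap: 0.039
grip_force: 0.0
```

```bash
python3 - <<'E'
from h import *
rel((.62,.1616,.263),81.5)
o=r.observe();print(o["force"],o["grip_force"])
w=shot("wrist");s=shot("scene");t=shot("top")
a=cv2.resize(w["img"][190:290,200:310,::-1],(440,400),interpolation=cv2.INTER_CUBIC)
b=cv2.resize(s["img"][110:150,190:225,::-1],(350,400),interpolation=cv2.INTER_CUBIC)
cv2.imwrite("pics/g2.png",np.hstack([a,b]))
E
```

```text
t 4.1 tcp [0.6194 0.1605 0.2657] yang 81.5 tilt [-0.0003 -0.0001] gap 0.039 j [ 0.5   0.44  0.47 -0.   -1.6  -2.22]
tool shift mm [-0.4  1.1  2.7] az -0.0
[-0.14778689  0.76960143  0.11959598] 0.0
```

View pics/g2.png

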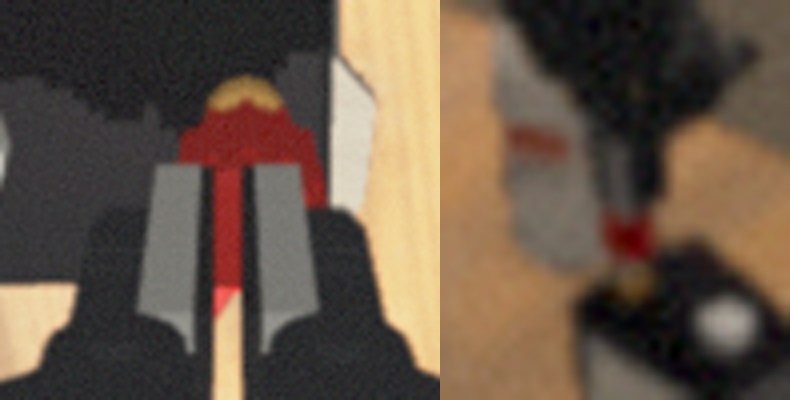

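Converted, -0.05 m / 0.6 = -0.0833, -0.03 m / 0.6 = -0.05.

jog_arm(steps=[[0,0,-0.05,0,0,0,0.003],[0,0,-0.0833,0,0,0,0.003],[0,0,-0.0833,0,0,0,0.003]])

```text
t: 4.62
tcp_pos: [0.6202, 0.1607, 0.3177]
eef_rot: [[-0.989, 0.149, 0.004], [0.149, 0.989, 0.001], [-0.003, 0.002, -1.0]]
force: [-0.7, 0.0, -0.2]
finger_gap: 0.036
grip_force: 0.0
```

```bash
python3 - <<'E'
from h import *
import pickle
rel((.62,.1616,.263),81.5)
c={n:shot(n) for n in("wrist","scene","top")};pickle.dump(c,open("c1.pkl","wb"))
f=lambda c:blobs(mask(c,(0,150,60),(6,255,255))|mask(c,(174,150,60),(180,255,255)))
for n in c: print(n,[b for b in f(c[n]) if n!="scene" or abs(b[1][0]-208)<15])
o=r.observe();T=np.array(o["tcp_pos"])-[0,0,.019];print("tip",T,proj(c["scene"],T),proj(c["wrist"],T))
a=cv2.resize(c["wrist"]["img"][150:270,200:320,::-1],(400,400),interpolation=cv2.INTER_CUBIC)
b=cv2.resize(c["scene"]["img"][110:150,190:230,::-1],(400,400),interpolation=cv2.INTER_CUBIC)
cv2.imwrite("pics/g3.png",np.hstack([a,b]))
E
```

```text
t 4.62 tcp [0.6202 0.1607 0.3177] yang 81.5 tilt [0.0036 0.0013] gap 0.036 j [ 0.5   0.45  0.61  0.   -1.73 -2.22]
tool shift mm [ 0.5  0.8 54.7] az -0.0
wrist [([249, 140, 12, 3, 22], [255.0, 140.5]), ([245, 187, 31, 37, 855], [259.9, 205.2]), ([253, 233, 8, 16, 73], [256.1, 239.9]), ([464, 297, 35, 34, 561], [479.1, 310.6])]
scene [([197, 106, 6, 6, 26], [199.5, 108.6]), ([206, 129, 5, 7, 28], [208.3, 131.9])]
top [([355, 61, 46, 47, 1023], [378.9, 83.6]), ([75, 83, 9, 8, 52], [78.8, 86.4]), ([162, 84, 14, 40, 166], [167.0, 103.1]), ([168, 89, 21, 37, 164], [179.7, 108.2]), ([403, 90, 13, 6, 50], [409.1, 93.1]), ([424, 117, 16, 6, 18], [431.9, 119.4]), ([400, 123, 8, 6, 26], [403.6, 125.2]), ([143, 154, 6, 4, 17], [145.6, 155.5]), ([391, 189, 9, 17, 59], [395.2, 196.7])]
tip [0.61922342 0.16064635 0.29576246] [207.34209895 124.03264685] [256.2019569  225.28829359]
```

View pics/g3.png

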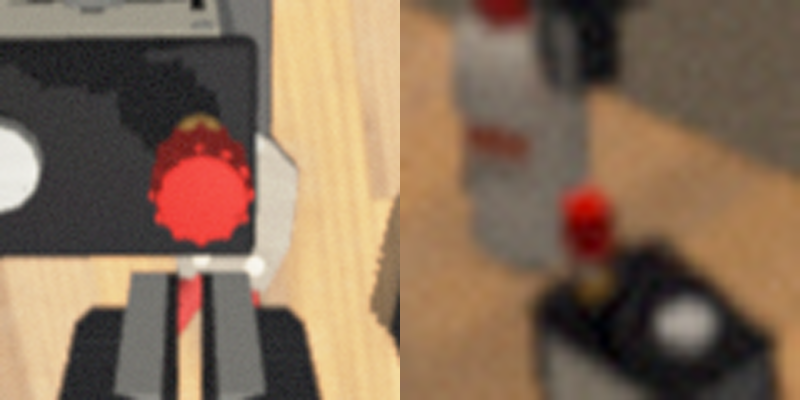

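The scene crop shows the fingertips at image row 118, where 124 was predicted. So the tips sit roughly at TCP height, not 19 mm ahead of it, and the pads were just above the knob. I'll go deeper.

Converted, 0.067 m / 0.6 = 0.1117, 0.05 m / 0.6 = 0.0833.

jog_arm(steps=[[0,0.0017,0,0,0,0,0.05],[0,0.0017,0,0,0,0,0.05],[0,0.0017,0,0,0,0,0.05],[0,0.0017,0.0333,0,0,0,0.05],[0,0.0017,0.0833,0,0,0,0.05],[0,0.0017,0.1117,0,0,0,0.05],[0,0.0017,0.1117,0,0,0,0.03],[0,0.0017,0.1117,0,0,0,0.012],[0,0.0017,0.1117,0,0,0,0.012],[0,0.0017,0.1117,0,0,0,0.012],[0,0.0017,0.1117,0,0,0,0.012]], newtons=20)

```text
t: 6.15
tcp_pos: [0.6201, 0.1628, 0.2494]
eef_rot: [[-0.989, 0.148, 0.002], [0.148, 0.989, 0.002], [-0.001, 0.002, -1.0]]
force: [0.2, 5.5, 0.9]
finger_gap: 0.199
grip_force: 21.0
```

jog_arm(steps=[[0,0.0017,-0.0067,0,0,0,0.012],[0,0.0017,-0.0167,0,0,0,0.012],[0,0.0017,-0.0267,0,0,0,0.012],[0,0.0017,-0.0367,0,0,0,0.012],[0,0.0017,-0.0467,0,0,0,0.012],[0,0.0017,-0.055,0,0,0,0.012],[0,0.0017,-0.06,0,0,0,0.012],[0,0.0017,-0.0633,0,0,0,0.012],[0,0.0017,-0.0633,0,0,0,0.012]])

```text
t: 7.28
tcp_pos: [0.62, 0.1627, 0.2874]
eef_rot: [[-0.989, 0.148, 0.001], [0.148, 0.989, 0.001], [-0.001, 0.001, -1.0]]
force: [0.9, 4.5, 0.6]
finger_gap: 0.194
grip_force: 21.0
```

jog_arm(steps=[[0,0,-0.0033,0,0,0,0.012],[0,0,-0.005,0,0,0,0.012],[0,0,-0.005,0,0,0,0.012]])

```text
t: 7.65
tcp_pos: [0.62, 0.1628, 0.2902]
eef_rot: [[-0.989, 0.148, 0.001], [0.148, 0.989, 0.001], [-0.001, 0.001, -1.0]]
force: [2.0, 4.7, -0.1]
finger_gap: 0.201
grip_force: 20.9
```

```bash
python3 - <<'E'
from h import *
rel((.62,.1616,.29),81.5)
s=shot("scene");w=shot("wrist")
f=lambda c:blobs(mask(c,(0,120,60),(8,255,255))|mask(c,(174,120,60),(180,255,255)))
print([b for b in f(s) if abs(b[1][0]-206)<15])
for z in (.294,.305,.316): print(z,proj(s,(.62,.1616,z)))
E
```

```text
t 7.65 tcp [0.62   0.1628 0.2902] yang 81.5 tilt [0.0007 0.0005] gap 0.201 j [ 0.5   0.44  0.53 -0.   -1.66 -2.22]
tool shift mm [-0.2 -1.2  0.2] az -0.0
[]
0.294 [207.31815169 124.22910879]
0.305 [207.05170466 121.70090307]
0.316 [206.78292091 119.14937306]
```

Converted, -0.003 m / 0.6 = -0.005, -0.0015 m / 0.6 = -0.0025.

jog_arm(steps=[[0,0,-0.0025,0,0,0,0.012],[0,0,-0.005,0,0,0,0.012],[0,0,-0.005,0,0,0,0.012]])

```text
t: 8.12
tcp_pos: [0.62, 0.1628, 0.2933]
eef_rot: [[-0.989, 0.148, 0.001], [0.148, 0.989, 0.001], [-0.001, 0.001, -1.0]]
force: [0.9, 4.6, 1.0]
finger_gap: 0.193
grip_force: 21.0
```

Converted, -0.003 m / 0.6 = -0.005, -0.0015 m / 0.6 = -0.0025.

jog_arm(steps=[[0,0,-0.0025,0,0,0,0.012],[0,0,-0.005,0,0,0,0.012],[0,0,-0.005,0,0,0,0.012]])

```text
t: 8.5
tcp_pos: [0.62, 0.1628, 0.2963]
eef_rot: [[-0.989, 0.148, 0.001], [0.148, 0.989, 0.001], [-0.001, 0.001, -1.0]]
force: [1.3, 6.1, 0.8]
finger_gap: 0.197
grip_force: 21.0
```

jog_arm(steps=[[0,0,-0.0017,0,0,0,0.012],[0,0,-0.0033,0,0,0,0.012],[0,0,-0.0033,0,0,0,0.012]])

```text
t: 8.88
tcp_pos: [0.6199, 0.1628, 0.2971]
eef_rot: [[-0.989, 0.148, -0.001], [0.148, 0.989, 0.0], [0.001, 0.0, -1.0]]
force: [2.6, 4.6, -2.7]
finger_gap: 0.199
grip_force: 20.6
```

Converted, -0.075 m / 0.6 = -0.125, 0.001 m / 0.6 = 0.0017.

jog_arm(steps=[[0,0,0.0017,0,0,0,0.02],[0,0,0.0017,0,0,0,0.035],[0,0,0.0017,0,0,0,0.05],[0,0,0.0017,0,0,0,0.05],[0,0,-0.05,0,0,0,0.05],[0,0,-0.1,0,0,0,0.05],[0,0,-0.125,0,0,0,0.05],[0,0,-0.125,0,0,0,0.05]])

```text
t: 9.88
tcp_pos: [0.6202, 0.1625, 0.3739]
eef_rot: [[-0.989, 0.149, 0.002], [0.149, 0.989, 0.001], [-0.002, 0.001, -1.0]]
force: [0.6, 0.5, 0.6]
finger_gap: 0.586
grip_force: 0.0
```

```bash
python3 - <<'E'
from h import *
import pickle
rel((.5185,-.3170,.25),127.2)
c={n:shot(n) for n in("wrist","scene","top")};pickle.dump(c,open("c2.pkl","wb"))
f=lambda c:blobs(mask(c,(0,140,60),(7,255,255))|mask(c,(174,140,60),(180,255,255)))
print([b for b in f(c["scene"]) if abs(b[1][0]-206)<15],[b for b in f(c["wrist"]) if abs(b[1][0]-256)<40])
for z in (.305,.316): print(z,proj(c["scene"],(.62,.1616,z)),proj(c["wrist"],(.62,.1616,z)))
a=cv2.resize(c["wrist"]["img"][:220,130:350,::-1],(600,600),interpolation=cv2.INTER_CUBIC)
cv2.imwrite("pics/g4.png",a)
E
```

```text
t 9.88 tcp [0.6202 0.1625 0.3739] yang 81.4 tilt [0.0024 0.0008] gap 0.586 j [ 0.5   0.48  0.82  0.   -1.9  -2.22]
tool shift mm [  29.6 -489.5  123.3] az -45.8
[([197, 104, 7, 8, 40], [200.1, 108.0]), ([205, 118, 5, 7, 31], [207.3, 120.9])] [([254, 138, 5, 4, 15], [256.3, 139.4]), ([243, 184, 29, 35, 736], [257.0, 200.7]), ([233, 220, 29, 71, 588], [243.2, 253.3]), ([258, 222, 19, 73, 566], [268.6, 258.5])]
0.305 [207.05170466 121.70090307] [255.05550581 200.27435968]
0.316 [206.78292091 119.14937306] [255.01880808 205.48659891]
```

View pics/g4.png

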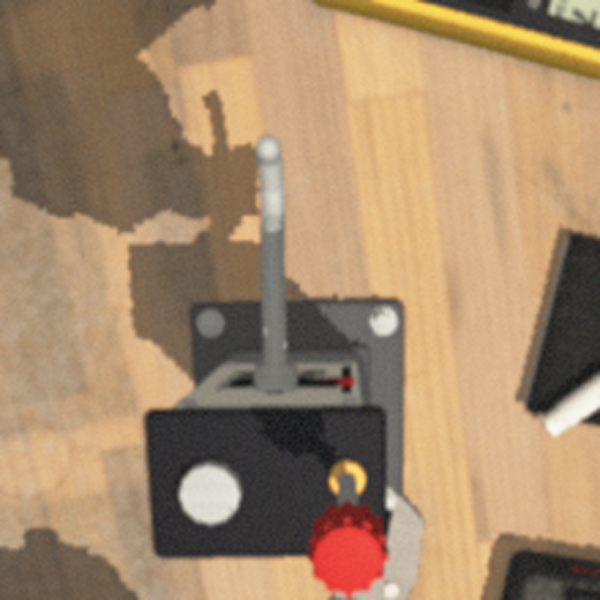

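The red knob reads z≈0.307 after release, so the pointer is at zero. The hook tip is at crop (268,148) and its root at (275,385), and the red pointer sits up by the needle at (346,381). Next is the blue canister.

Converted, -0.4895 m / 0.6 = -0.8158, 0.05 m / 0.6 = 0.0833, -45.8 degrees / 90 = -0.5089.

jog_arm(steps=[[0.0033,-0.0667,0,0,0,-0.0444,0.05],[0.0083,-0.15,0,0,0,-0.1,0.05],[0.0133,-0.2333,0,0,0,-0.1556,0.05],[0.0183,-0.3167,0,0,0,-0.2111,0.05],[0.0233,-0.4,0.0167,0,0,-0.2667,0.05],[0.0283,-0.4833,0.05,0,0,-0.3222,0.05],[0.0333,-0.5667,0.0833,0,0,-0.3778,0.05],[0.0383,-0.65,0.1167,0,0,-0.4333,0.05],[0.0433,-0.7333,0.15,0,0,-0.4778,0.05],[0.0483,-0.7917,0.1833,0,0,-0.5089,0.05],[0.0493,-0.8158,0.1917,0,0,-0.5089,0.05],[0.0493,-0.8158,0.1917,0,0,-0.5089,0.05]])

```text
t: 11.52
tcp_pos: [0.5174, -0.3175, 0.2571]
eef_rot: [[-0.797, -0.604, -0.001], [-0.604, 0.797, 0.0], [0.001, 0.001, -1.0]]
force: [0.9, 1.2, -0.8]
finger_gap: 0.586
grip_force: 0.0
```

```bash
python3 - <<'E'
from h import *
import pickle
c=pickle.load(open("c2.pkl","rb"))
w=c["wrist"]
for u,v,z in((228.3,54.3,.185),(230.8,141.2,.17)):print("hook",onz(w,u,v,z))
rel((.5185,-.3170,.25),127.2)
w=shot("wrist");pickle.dump(w,open("w3.pkl","wb"))
m=mask(w,(100,90,40),(128,255,255));print(blobs(m,40))
hs=cv2.cvtColor(w["img"],cv2.COLOR_RGB2HSV)
t=(.5185,-.3170)
for z in(0.05,.128):print(z,proj(w,t+(z,)))
print(blobs(mask(w,(100,90,170),(128,255,255)),20))
cv2.imwrite("pics/w3.png",w["img"][:,:,::-1])
E
```

```text
hook [0.50995756 0.15209175 0.185     ]
hook [0.59441809 0.13910895 0.17      ]
t 11.53 tcp [ 0.5174 -0.3175  0.2571] yang 127.2 tilt [-0.0014  0.0004] gap 0.586 j [-0.29  0.37  0.34 -0.   -1.54 -0.63]
tool shift mm [-1.2 -0.3  7.1] az -0.0
[([225, 132, 63, 62, 2505], [256.0, 161.3])]
0.05 [256.29128883 162.74828014]
0.128 [256.40917765 180.65337531]
[([226, 135, 26, 38, 253], [239.0, 147.5]), ([263, 136, 19, 14, 154], [270.5, 143.2]), ([282, 152, 5, 18, 40], [284.4, 160.6]), ([239, 155, 37, 14, 383], [256.6, 161.3]), ([263, 172, 22, 21, 225], [271.7, 181.3]), ([229, 174, 33, 19, 375], [247.9, 182.5])]
```

```bash
python3 - <<'E'
from h import *
import pickle
w=pickle.load(open("w3.pkl","rb"))
hs=cv2.cvtColor(w["img"],cv2.COLOR_RGB2HSV)
sub=hs[125:200,218:295]
m=(sub[...,1]<70)&(sub[...,2]>60)
k=np.where((sub[...,0]>100)&(sub[...,0]<128)&(sub[...,1]>90),'#',np.where(m,'o','.'))
for row in k[::3]: print(''.join(row[::2]))
E
```

```text
..........o.....o......................
..........o............................
...............ooooooooo...............
...........oooo#########o#o............
.........oo################.oo.........
........o#####################.........
......oo########################.......
.......#########################o......
.....o############################.....
....o#############################.....
....o##############################....
...o##############################.....
.....##o.o##################.oooo##o...
...o##ooooo#################ooooo##o...
....##ooooo#################ooooo##....
....o#oooooooooo#######oooooooooo##....
....o#oooooooooo#######oooooooooo#.....
.....o####..oooo#######.#########......
.....oo#########################o......
.......o########################.......
........o#####################.........
...........#################oo.........
............o#o##########oo............
................o..oo..o...............
.......................................
```

View pics/w3.png

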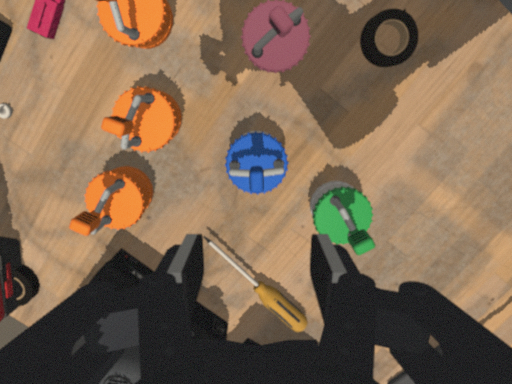

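The wrist view shows the blue canister at (256,163), with its bail horizontal in the image, along the closing line, and its tab at u=256. The neighbours are clear. I'll descend.

Converted, 0.152 m / 0.6 = 0.2533, 0.11 m / 0.6 = 0.1833.

jog_arm(steps=[[-0.0017,0,0.05,0,0,0,0.05],[-0.0017,0,0.1167,0,0,0,0.05],[-0.0017,0,0.1833,0,0,0,0.05],[-0.0017,0,0.2167,0,0,0,0.05],[-0.0017,0,0.2333,0,0,0,0.05],[-0.0017,0,0.245,0,0,0,0.05],[-0.0017,0,0.2533,0,0,0,0.05],[-0.0017,0,0.2533,0,0,0,0.05]])

```text
t: 12.58
tcp_pos: [0.5189, -0.3165, 0.1061]
eef_rot: [[-0.796, -0.605, 0.0], [-0.605, 0.796, -0.0], [-0.0, -0.0, -1.0]]
force: [-0.4, -0.1, -0.1]
finger_gap: 0.589
grip_force: 0.0
```

jog_arm(steps=[[0,0,0,0,0,0,0.035],[0,0,0,0,0,0,0.02],[0,0,0,0,0,0,0.006],[0,0,0,0,0,0,0.006],[0,0,0,0,0,0,0.006],[0,0,0,0,0,0,0.006]], newtons=45)

```text
t: 13.32
tcp_pos: [0.5191, -0.3167, 0.1062]
eef_rot: [[-0.796, -0.606, 0.001], [-0.606, 0.796, -0.001], [-0.0, -0.001, -1.0]]
force: [1.2, -0.2, 4.5]
finger_gap: 0.129
grip_force: 46.5
```

Converted, -0.16 m / 0.6 = -0.2667, -0.15 m / 0.6 = -0.25.

jog_arm(steps=[[0,0,-0.005,0,0,0,0.006],[0,0,-0.025,0,0,0,0.006],[0,0,-0.0667,0,0,0,0.006],[0,0,-0.1333,0,0,0,0.006],[0,0,-0.2,0,0,0,0.006],[0,0,-0.25,0,0,0,0.006],[0,0,-0.2667,0,0,0,0.006],[0,0,-0.2667,0,0,0,0.006]], newtons=60)

```text
t: 14.32
tcp_pos: [0.5186, -0.3163, 0.2654]
eef_rot: [[-0.796, -0.605, -0.0], [-0.605, 0.796, 0.001], [-0.0, 0.001, -1.0]]
force: [0.6, 0.3, -5.0]
finger_gap: 0.126
grip_force: 59.7
```

```bash
python3 - <<'E'
from h import *
o=r.observe();print(o["force"],o["torque"],o["grip_force"],o["finger_gap"])
u=np.array([-.989,.149])
P=np.array([.527,.149])+.075*u
print(P);rel((P[0],P[1],.2657),81.4)
w=shot("wrist");m=mask(w,(100,90,40),(128,255,255));print(blobs(m,40))
E
```

```text
[ 0.59441051  0.2509144  -4.96197989] [ 0.02259468 -0.01290833  0.00057637] 59.664623737335205 0.12560771277794977
[0.452825 0.160175]
t 14.32 tcp [ 0.5186 -0.3163  0.2654] yang 127.3 tilt [-0.0002  0.0007] gap 0.126 j [-0.29  0.37  0.36 -0.   -1.56 -0.63]
tool shift mm [-236.1  419.     0. ] az 45.9
[([204, 153, 107, 134, 7022], [256.5, 206.0]), ([284, 236, 14, 7, 45], [289.3, 239.3])]
```

It holds about 5 N, so roughly 0.5 kg, which predicts about 18 mm of spring travel. I'll carry it to 75 mm in front of the saddle.

Converted, 0.419 m / 0.6 = 0.6983, 0.413 m / 0.6 = 0.6883, 45.9 degrees / 90 = 0.51.

jog_arm(steps=[[-0.0167,0.03,0,0,0,0.0222,0.006],[-0.0533,0.0933,0,0,0,0.0667,0.006],[-0.0933,0.1667,0,0,0,0.1222,0.006],[-0.135,0.24,0,0,0,0.1778,0.006],[-0.1767,0.3133,0,0,0,0.2333,0.006],[-0.2183,0.3867,0,0,0,0.2889,0.006],[-0.26,0.46,0,0,0,0.3444,0.006],[-0.3017,0.5333,0,0,0,0.4,0.006],[-0.3383,0.6,0,0,0,0.4444,0.006],[-0.37,0.6567,0,0,0,0.4889,0.006],[-0.3883,0.6883,0,0,0,0.51,0.006],[-0.3933,0.6983,0,0,0,0.51,0.006]])

```text
t: 15.88
tcp_pos: [0.4518, 0.1606, 0.264]
eef_rot: [[-0.989, 0.148, -0.003], [0.148, 0.989, -0.001], [0.003, -0.002, -1.0]]
force: [1.6, 0.6, -4.1]
finger_gap: 0.127
grip_force: 59.7
```

Converted, 0.057 m / 0.6 = 0.095, 0.045 m / 0.6 = 0.075.

jog_arm(steps=[[0,0,0.0167,0,0,0,0.006],[0,0,0.05,0,0,0,0.006],[0,0,0.075,0,0,0,0.006],[0,0,0.095,0,0,0,0.006],[0,0,0.095,0,0,0,0.006]])

```text
t: 16.5
tcp_pos: [0.4524, 0.1592, 0.2078]
eef_rot: [[-0.989, 0.151, -0.002], [0.151, 0.989, -0.001], [0.002, -0.002, -1.0]]
force: [0.6, -0.3, -4.0]
finger_gap: 0.118
grip_force: 59.6
```

```bash
python3 - <<'E'
from h import *
import pickle
rel((.527,.149,.208),81.4)
c={n:shot(n) for n in("wrist","scene","top")};pickle.dump(c,open("c4.pkl","wb"))
o=r.observe();T=np.array(o["tcp_pos"]);print(o["force"],o["grip_force"])
for n in c:
    m=mask(c[n],(100,90,40),(128,255,255));print(n,[b for b in blobs(m,20)])
    print("lid centre pred",proj(c[n],T-[0,0,.056]),"tab top",proj(c[n],T+[0,0,.022]))
t=c["top"]
print("tip pred",proj(t,(.509,.1512,.185)),"wrist",proj(c["wrist"],(.509,.1512,.185)))
E
```

```text
t 16.5 tcp [0.4524 0.1592 0.2078] yang 81.3 tilt [-0.0018 -0.0013] gap 0.118 j [ 0.67  0.12 -0.11 -0.   -1.34 -2.39]
tool shift mm [-75.3   1.2  -0.4] az -0.1
[-1.19940296  0.561962   -3.46639251] 59.620256423950195
wrist [([450, 0, 9, 13, 38], [453.2, 4.5]), ([457, 0, 18, 12, 68], [464.8, 6.0]), ([470, 0, 42, 38, 752], [494.3, 18.1]), ([469, 5, 9, 13, 26], [472.3, 10.9]), ([428, 15, 7, 15, 45], [430.2, 23.7]), ([204, 153, 106, 135, 7012], [256.4, 206.4]), ([216, 237, 13, 6, 49], [223.1, 239.2]), ([284, 236, 13, 7, 42], [289.2, 239.3]), ([437, 254, 39, 31, 544], [456.5, 268.6])]
lid centre pred [258.01329595 208.96153807] tab top [258.69622455 270.65781232]
scene [([167, 159, 7, 5, 24], [170.1, 161.2]), ([173, 174, 18, 16, 204], [181.3, 181.9]), ([85, 188, 41, 35, 462], [108.7, 205.1]), ([130, 228, 22, 10, 96], [140.8, 232.0])]
lid centre pred [180.54668471 180.46770615] tab top [177.67802079 163.95901451]
top [([462, 159, 16, 24, 224], [470.7, 171.8]), ([94, 163, 10, 8, 41], [98.6, 166.7]), ([149, 204, 16, 9, 101], [156.6, 208.0]), ([150, 221, 10, 4, 29], [153.7, 222.4]), ([130, 265, 27, 9, 80], [144.3, 269.4])]
lid centre pred [152.45052151 213.99534149] tab top [146.79335881 213.68259882]
tip pred [153.82315314 194.79914733] wrist [257.63988336 314.05202971]
```

No slip: the lid blob in the wrist view is unchanged, and the eye is at about 0.192. I'll thread the bail over the tip.

Converted, -0.075 m / 0.6 = -0.125, -0.07 m / 0.6 = -0.1167.

jog_arm(steps=[[-0.0133,0,0,0,0,0,0.006],[-0.0333,0,0,0,0,0,0.006],[-0.0533,0.0008,0,0,0,0,0.006],[-0.07,0.0017,0,0,0,0,0.006],[-0.0833,0.0017,0,0,0,0,0.006],[-0.095,0.0017,0,0,0,0,0.006],[-0.1067,0.0017,0,0,0,0,0.006],[-0.1167,0.0017,0,0,0,0,0.006],[-0.125,0.0017,0,0,0,0,0.006],[-0.125,0.0017,0,0,0,0,0.006]])

```text
t: 17.9
tcp_pos: [0.5273, 0.1495, 0.2086]
eef_rot: [[-0.989, 0.15, -0.0], [0.15, 0.989, -0.0], [0.0, -0.0, -1.0]]
force: [-1.2, -0.3, -4.7]
finger_gap: 0.125
grip_force: 59.7
```

```bash
python3 - <<'E'
from h import *
import pickle
rel((.527,.149,.19),81.4)
c={n:shot(n) for n in("wrist","scene","top")};pickle.dump(c,open("c5.pkl","wb"))
o=r.observe();print(o["force"],o["torque"])
m=mask(c["wrist"],(100,90,40),(128,255,255));print([b for b in blobs(m,300)])
f=lambda c:blobs(mask(c,(0,140,60),(7,255,255))|mask(c,(174,140,60),(180,255,255)))
print([b for b in f(c["scene"]) if abs(b[1][0]-206)<15])
hs=cv2.cvtColor(c["top"]["img"],cv2.COLOR_RGB2HSV)
E
```

```text
t 17.9 tcp [0.5273 0.1495 0.2086] yang 81.3 tilt [-0.0002 -0.0001] gap 0.125 j [ 0.56  0.26  0.06 -0.   -1.38 -2.28]
tool shift mm [ 0.2 -0.5 18.6] az -0.1
[-0.3165263  -0.12040498 -3.51114129] [-0.03329444  0.02667898  0.03276394]
[([203, 153, 107, 134, 6424], [256.3, 206.0]), ([446, 190, 40, 34, 584], [466.4, 205.7])]
[([205, 118, 5, 7, 29], [207.2, 120.7])]
```

The hook is inside the bail with no contact. I'll lower to just above the saddle, then average the force to get the weight.

Converted, 0.019 m / 0.6 = 0.0317, 0.017 m / 0.6 = 0.0283.

jog_arm(steps=[[0,0,0.0067,0,0,0,0.006],[0,0,0.015,0,0,0,0.006],[0,0,0.0233,0,0,0,0.006],[0,0,0.0283,0,0,0,0.006],[0,0,0.0317,0,0,0,0.006],[0,0,0.0317,0,0,0,0.006]])

```text
t: 18.8
tcp_pos: [0.5271, 0.1496, 0.1897]
eef_rot: [[-0.989, 0.15, -0.0], [0.15, 0.989, -0.0], [0.0, -0.0, -1.0]]
force: [-0.1, -0.2, -3.3]
finger_gap: 0.123
grip_force: 59.7
```

```bash
cat >> h.py <<'E'
def avg(n):
    F=[];G=[]
    for i in range(n):
        cams.camera("wrist");o=r.observe();F.append(o["force"]);G.append(o["torque"])
    F=np.array(F);print("t",o["t"],"F",F.mean(0).round(2),"sd",F.std(0).round(2),"T",np.mean(G,0).round(3),"tcp",np.round(o["tcp_pos"],4),"grip",o["grip_force"])
E
python3 - <<'E'
from h import *
avg(30)
E
```

```text
t 20.3 F [ 0.   -0.18 -3.71] sd [0.46 0.54 0.45] T [0.011 0.007 0.007] tcp [0.5271 0.1496 0.1898] grip 59.69043016433716
```

Converted, 0.013 m / 0.6 = 0.0217, 0.012 m / 0.6 = 0.02.

jog_arm(steps=[[0,0,0.0033,0,0,0,0.006],[0,0,0.0067,0,0,0,0.006],[0,0,0.01,0,0,0,0.006],[0,0,0.0125,0,0,0,0.006],[0,0,0.015,0,0,0,0.006],[0,0,0.0175,0,0,0,0.006],[0,0,0.02,0,0,0,0.006],[0,0,0.0217,0,0,0,0.006],[0,0,0.0217,0,0,0,0.006],[0,0,0.0217,0,0,0,0.006]])

```text
t: 21.55
tcp_pos: [0.5272, 0.1496, 0.1768]
eef_rot: [[-0.989, 0.15, 0.0], [0.15, 0.989, 0.0], [-0.0, 0.0, -1.0]]
force: [-0.3, 0.3, -1.0]
finger_gap: 0.123
grip_force: 60.0
```

```bash
python3 - <<'E'
from h import *
avg(25)
E
```

```text
t 22.8 F [-0.1   0.12 -1.1 ] sd [0.56 0.44 0.66] T [ 0.048  0.07  -0.001] tcp [0.5271 0.1496 0.1768] grip 59.97815251350403
```

Converted, 0.0045 m / 0.6 = 0.0075, 0.004 m / 0.6 = 0.0067.

jog_arm(steps=[[0,0,0.0025,0,0,0,0.006],[0,0,0.005,0,0,0,0.006],[0,0,0.0067,0,0,0,0.006],[0,0,0.0075,0,0,0,0.006],[0,0,0.0075,0,0,0,0.006]])

```text
t: 23.42
tcp_pos: [0.5271, 0.1496, 0.1723]
eef_rot: [[-0.989, 0.15, 0.0], [0.15, 0.989, 0.0], [-0.0, 0.0, -1.0]]
force: [-0.7, 0.6, -1.1]
finger_gap: 0.121
grip_force: 60.1
```

```bash
python3 - <<'E'
from h import *
avg(40)
E
```

```text
t 25.425 F [-0.14  0.28  0.11] sd [0.47 0.43 0.51] T [0.098 0.036 0.002] tcp [0.5271 0.1496 0.1723] grip 60.1894211769104
```

The residual is about 0.1 N, so the spring carries the load. I'll release gently and retreat upwards.

jog_arm(steps=[[0,0,0,0,0,0,0.009],[0,0,0,0,0,0,0.011],[0,0,0,0,0,0,0.013],[0,0,0,0,0,0,0.016],[0,0,0,0,0,0,0.022],[0,0,0,0,0,0,0.03],[0,0,0,0,0,0,0.04],[0,0,0,0,0,0,0.04],[0,0,0,0,0,0,0.04],[0,0,0,0,0,0,0.04]], newtons=20)

```text
t: 26.68
tcp_pos: [0.5271, 0.1496, 0.1723]
eef_rot: [[-0.989, 0.15, 0.0], [0.15, 0.989, 0.0], [-0.0, 0.0, -1.0]]
force: [-0.3, -0.5, -0.3]
finger_gap: 0.47
grip_force: 0.0
```

```bash
python3 - <<'E'
from h import *
import pickle
c={n:shot(n) for n in("wrist","scene")}
o=r.observe();print(o["t"],o["finger_gap"],o["grip_force"],o["force"])
m=mask(c["wrist"],(100,90,40),(128,255,255));print(blobs(m,100))
m=mask(shot("wrist"),(100,90,40),(128,255,255));print(blobs(m,100))
E
```

```text
26.775 0.46832570849890454 0.0 [-0.30466217  0.24135585  0.10130272]
[([202, 153, 107, 132, 7052], [255.1, 207.6]), ([465, 200, 45, 37, 714], [488.0, 217.6])]
[([202, 153, 106, 132, 7053], [255.2, 207.6]), ([464, 200, 46, 37, 719], [488.0, 217.6])]
```

Released, and the canister barely moved. I'll wait, retreat straight up, then back off.

Converted, -0.12 m / 0.6 = -0.2, -0.11 m / 0.6 = -0.1833.

jog_arm(steps=[[0,0,0,0,0,0,0.04],[0,0,0,0,0,0,0.04],[0,0,0,0,0,0,0.04],[0,0,0,0,0,0,0.04],[0,0,-0.0083,0,0,0,0.04],[0,0,-0.0333,0,0,0,0.04],[0,0,-0.075,0,0,0,0.04],[0,0,-0.1333,0,0,0,0.04],[0,0,-0.1833,0,0,0,0.04],[0,0,-0.2,0,0,0,0.04],[0,0,-0.2,0,0,0,0.04],[0,0,-0.2,0,0,0,0.04]])

```text
t: 28.32
tcp_pos: [0.5266, 0.1495, 0.291]
eef_rot: [[-0.989, 0.15, -0.002], [0.15, 0.989, -0.001], [0.002, -0.001, -1.0]]
force: [0.2, 0.4, -0.7]
finger_gap: 0.466
grip_force: 0.0
```

```bash
python3 - <<'E'
from h import *
w=shot("wrist");s=shot("scene")
for c in(w,s,shot("wrist"),shot("wrist")):
    print([b for b in blobs(mask(c,(100,90,40),(128,255,255)),100)])
f=lambda c:blobs(mask(c,(0,140,60),(7,255,255))|mask(c,(174,140,60),(180,255,255)))
print([b for b in f(s) if abs(b[1][0]-206)<15])
for z in(.29,.295,.305):print(z,proj(s,(.62,.1616,z)))
E0=(.5271,.1496)
for z in(.05,.128):print("pred",proj(w,E0+(.1723-.1062+z,)))
o=r.observe();print(o["t"],o["tcp_pos"],o["force"])
E
```

```text
[([221, 134, 69, 69, 2863], [255.5, 167.1]), ([413, 173, 32, 28, 399], [429.3, 186.6])]
[([190, 172, 19, 14, 191], [198.5, 179.0]), ([85, 188, 41, 33, 473], [108.8, 205.0])]
[([222, 133, 68, 69, 2856], [255.6, 166.9]), ([413, 173, 32, 28, 394], [429.4, 186.6])]
[([222, 133, 68, 69, 2855], [255.6, 166.7]), ([413, 173, 32, 28, 398], [429.4, 186.3])]
[([199, 104, 5, 8, 28], [201.0, 108.2]), ([206, 121, 4, 8, 28], [207.5, 124.2])]
0.29 [207.41446762 125.14273151]
0.295 [207.29402506 124.00022789]
0.305 [207.05170466 121.70090307]
pred [256.80781771 168.5081143 ]
pred [256.87721281 190.15509342]
28.525 [0.52686465 0.14946484 0.29148856] [ 0.21931916 -0.08617136 -0.50239709]
```

Converted, -0.03 m / 0.6 = -0.05, 0.02 m / 0.6 = 0.0333.

jog_arm(steps=[[0.0333,0,-0.05,0,0,0,0.04],[0.0333,0,-0.05,0,0,0,0.04],[0.0333,0,-0.05,0,0,0,0.04],[0.0333,0,-0.05,0,0,0,0.04],[0.0333,0,-0.05,0,0,0,0.04],[0.0333,0,-0.05,0,0,0,0.04],[0.0333,0,-0.05,0,0,0,0.04],[0.0333,0,-0.05,0,0,0,0.04],[0.0333,0,-0.05,0,0,0,0.04],[0.0333,0,-0.05,0,0,0,0.04],[0.0333,0,-0.05,0,0,0,0.04],[0.0333,0,-0.05,0,0,0,0.04]])

```text
t: 30.02
tcp_pos: [0.5073, 0.1526, 0.3223]
eef_rot: [[-0.989, 0.15, 0.0], [0.15, 0.989, 0.0], [-0.0, 0.0, -1.0]]
force: [0.6, 0.2, 0.2]
finger_gap: 0.471
grip_force: 0.0
```

```bash
python3 - <<'E'
from h import *
for i in range(5):
    for k in range(3): w=shot("wrist")
    print([b[1] for b in blobs(mask(w,(100,90,40),(128,255,255)),1000)])
print(proj(w,(.5271,.1496,.1161)), r.observe()["t"])
print(r.sign_off())
E
```

```text
[[255.2, 178.1]]
[[255.2, 178.0]]
[[255.2, 178.1]]
[[255.2, 178.1]]
[[255.2, 178.1]]
[256.44161598 179.40239339] 30.775
the job is handed in; nothing more can be done
None
```

The job is handed in: the red pointer was pulled up to zero first, and the blue canister now hangs free and still on the hook at about 3.7 N (0.38 kg). The red pointer's match to the needle was not measured directly; I inferred it from the near-zero force left on the gripper at release.

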